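# Slide the egg-card board under the leaf spring of the counting jig

## Task

In the jig, press the egg-card board down hard on its springy bed with a fingertip and, keeping it pressed, push it forward under the steel bridge and its leaf spring until it is fully home against the wooden end stop; then let go and move clear. Only press and push the board, do not lift it, and leave the jar, brush and loupe where they stand.

Things in the scene. Friction and masses are not known exactly. Their poses are not given: they have to be found in the camera images.
- jig: Jig fixed to the table: wooden base 290 x 130 mm, two side rails along its x (inner gap 94 mm, tops 32 mm above the table). Origin: centre of its underside, on the table; z up; x is the direction in which the board must be pushed. A steel bridge (x = 58 to 72 mm, underside 29, top 54 mm above the table) spans the rails and carries a leaf spring.
- gate (a point): Middle of the bridge's lower front edge, 29 mm above the table: the board's top must be below this to pass. From the bridge a 30 mm wide steel leaf slopes down forward to about 21 mm above the table, 103 mm ahead of the jig origin; it yields upward (about 2 N at first, 8 N when flat) and drags on the board.
- stop_face (a point): Middle of the face of the wooden end stop (40 mm high), 112 mm ahead of the jig origin, 25 mm above the table. The board is home when its front edge meets this face. Pushing the pressed board there takes about 5 to 15 N along the rails, more if it is pressed harder than needed; the force rises sharply once it is home.
- board: Loose plywood egg-card board between the rails: 150 (x) x 90 (y) x 10 mm, 0.16 kg, its x along the jig's x. Origin: centre of its underside, 24 mm above the table at the start (top at 34 mm). Dark wooden thumb step across it: vertical back face 19 mm behind the origin, 10 mm above the top, 86 mm wide, sloping down forward to 13 mm ahead of the origin. Egg card with dark spots on the front.
- press_area (a point): Centre of the bare rear part of the board's top face, 47 mm behind the board's origin, 28 mm behind the thumb step's back face (the bare part is 56 mm long, 90 mm wide): a fingertip can press here and push the step forward.
- nose (a point): Middle of the board's upper front edge, 75 mm ahead of its origin, on its top face.
- platen (a joint): How far the level aluminium bed under the board has sunk, in m: 0 up (rest), 0.010 on its hard stop. Its springs take about 6 N to start and 13 N to go fully down. The board must be 6 to 9 mm down to go under the bridge; once home, bridge and leaf keep it down by themselves.
- jar_mid (a point): Glass jar with white cap standing by the jig, 56 mm in diameter, 85 mm high; this point is at mid-height. To be left alone.
- brush_mid (a point): Small hand brush lying by the jig, 160 mm long; this point is near its middle. To be left alone.
- loupe_mid (a point): Black cup-shaped loupe standing by the jig, 40 mm in diameter, 40 mm high; this point is at mid-height. To be left alone.
There are look-alikes about, which are no part of the job. There is more than one size of the board; the one meant has the size given above.

How it is judged:
By the outcome, as a careful person would: the job done as asked, in the order asked, and still so for the second after the job is handed in, with the robot touching nothing.
It also fails if it takes over 35 s, if anything falls off the work surface, if the arm or the gripper's body presses on something with over 40 N, if the wrist force passes 120 N, or if a joint passes its speed limit or range.

## Robot

A 6-joint arm with a two-finger parallel gripper is mounted at the origin on the work surface. World frame = base frame: x ahead of the robot, y to its left, z up, the work surface at z = 0. Lengths are in m, angles in rad, forces in N, time in s.
With the tool pointing down it reaches from about 0.35 to 0.975 m from the base axis. Payload 4.9 kg.
Tool frame: the origin (TCP) lies between the finger pads; the fingertips stand 25 mm ahead of it and the grasp point (between the pads) lies 6 mm ahead of it (ctrl.tip_reach is the distance from the TCP to the fingertips, in m); z points along the fingers, y is the direction in which the jaws open and shut (so a half turn about z gives the same grasp; the last joint's range is limited). The gripper opens to 85 mm and grips with 20 to 120 N. Pads are 22 mm wide; open, the fingers measure 114 mm over their backs; the gripper's body (76 mm by 85 mm) begins 54 mm behind the grasp point. The pads swing forward as they close: fully open they stand 13 mm farther back than shut.
Start: joints at [1.02, 0.053, 1.613, -0, 1.476, -0.119], TCP at [0.262, 0.568, 0.256] pointing down, gripper open.
Joint ranges: [-3.01, 3.01], [-1.01, 2.22], [0.06, 2.58], [-1.02, 4.17], [0.09, 2.62], [-3.14, 3.14]. Speed limits (rad/s): [2.57, 2.57, 3.14, 3.14, 3.14, 3.14].

## Interface

Orientations are given as a rotation vector (axis times angle).
In Python, from station import get_obs, get_image, camera_params, order, ctrl gives the robot as it stands.
- The arm moves only by the tool move_arm, never from a script. Its argument "deltas" is one flat list of numbers, 5 for each row, row after row: the opening, from -1 (shut) to 1 (fully open), so that 0 is half open, then the shift along the tool's x, y, z in m, then the turn about the tool's z in degrees. In form: [fingers, tx, ty, tz, turn, fingers, tx, ty, tz, turn, ...]. A call has 1 to 10 rows; each row is the pose to reach, as a shift and turn from the pose measured when the call began, along the tool's axes at that moment; what a row does not reach only later rows make up. A row lasts 1/10 s, in which the tool goes at most 50 mm and 8.59 degrees, less where a joint would pass 70% of its speed; a pose out of reach is approached as far as the arm can. A call with a gripper value outside its range is refused whole. The fingers move at their own pace and stop on an object; "force" is the grip in N (left out, the last holds). Time passes only in rows, so rows that repeat a pose let the fingers close. It gives the time, the measured TCP pose, the force and the opening at its end, in the units of the state.
- get_obs(): the state, without advancing time (a new reading comes with each control period).
- get_image(name): name is "side" or "top"; returns the picture (384x512x3 uint8, red, green, blue); there is no depth.
- camera_params(name): a dict with "camera_matrix" (3x3 intrinsics, pixels), "extrinsics" (4x4, takes a point from camera to world coordinates). Camera axes: x right, y up, looking along -z (the intrinsics and any distortion apply to the point x, -y, -z); pixel columns grow to the right and rows downward; lengths in m; the calibration is good to about 2 mm. A picture is of the moment at which its call begins. camera_params takes no time and is no camera call.
- order.finish_job(): hands the job in, once; it reports no verdict.
The state is a dict: "t": time; "q": joint angles; "dq": joint speeds; "effort": joint torques, N m; "tool_pos": TCP position; "tool_rot": TCP orientation; "contact_force": force on the tool from outside, world axes, zero at the start; "wrist_torque": the same for the moment, N m; "opening": finger opening in m.
Only numpy, scipy, OpenCV 4.12 (cv2) and the standard library are available. Lean on these libraries where they do the work, as an engineer would, in place of code of your own. Each camera call takes 0.05 s, during which the arm holds its last target. There are 200 camera calls.

## Working session

There is one attempt and no reset: what is moved stays moved. The work goes in short steps, Python scripts to look and compute and a tool call to move; the robot and the scene stay as the last step left them, time stands still between calls to the robot, and variables do not carry over. Pictures are saved under pics/ and viewed, about 8 in all and at most 12, crops included, and the job is handed in when it is done.

Besides the shell and the picture viewer there is one more tool, called by a JSON object that holds its "op" and its "data". move_arm: Moves the arm, as the interface text tells. Its arguments: {"type":"object","properties":{"deltas":{"type":"array"},"force":{"type":"number"}},"required":["deltas"]}

```bash
mkdir -p pics; cat > h.py <<'E'
import numpy as np, cv2
from station import get_obs,get_image,camera_params,order,ctrl
def cam(n):
    p=camera_params(n);return np.array(p["camera_matrix"]),np.array(p["extrinsics"]),p
def ray(n,uv):
    K,E,_=cam(n);d=np.linalg.inv(K)@[uv[0],uv[1],1.];d=E[:3,:3]@[d[0],-d[1],-d[2]]
    return E[:3,3],d/np.linalg.norm(d)
def onz(n,uv,z):
    o,d=ray(n,uv);return o+d*(z-o[2])/d[2]
def tri(a,b):
    (o,d),(p,e)=ray("side",a),ray("top",b)
    s=np.linalg.lstsq(np.c_[d,-e],p-o,rcond=None)[0]
    x,y=o+d*s[0],p+e*s[1];return (x+y)/2,np.linalg.norm(x-y)
def proj(n,X):
    K,E,_=cam(n);c=E[:3,:3].T@(np.array(X)-E[:3,3]);c=K@[c[0],-c[1],-c[2]];return c[:2]/c[2]
E
python3 - <<'E'
from h import *
for n in("top","side"):
    im=get_image(n);cv2.imwrite(f"pics/{n}0.png",im[:,:,::-1]);cv2.imwrite(f"pics/{n}0b.png",cv2.resize(im[:,:,::-1],(800,600),interpolation=3))
    p=cam(n);print(n,p[0].round(1).tolist(),p[1].round(3).tolist(),[k for k in p[2]])
o=get_obs();print(o,ctrl.tip_reach)
E
```

```text
top [[401.4, 0.0, 258.5], [0.0, 401.4, 185.5], [0.0, 0.0, 1.0]] [[-0.017, 0.998, -0.067, 0.543], [-0.999, -0.019, -0.029, 0.02], [-0.03, 0.067, 0.997, 0.972], [0.0, 0.0, 0.0, 1.0]] ['camera_matrix', 'extrinsics']
side [[437.4, 0.0, 254.1], [0.0, 437.4, 190.9], [0.0, 0.0, 1.0]] [[0.76, 0.434, -0.483, 0.219], [-0.649, 0.518, -0.556, -0.41], [0.009, 0.737, 0.676, 0.625], [0.0, 0.0, 0.0, 1.0]] ['camera_matrix', 'extrinsics']
{'t': 0.1, 'q': array([ 1.01999833e+00,  5.32880595e-02,  1.61414716e+00,  2.38843028e-05,
        1.47599389e+00, -1.19046874e-01]), 'dq': array([-0.00092972, -0.00269375, -0.00148521, -0.00073746,  0.00105041,
       -0.00148884]), 'effort': array([ 8.21790927e-04, -3.94903457e+01, -3.71363318e+01,  3.13789349e-05,
        3.91094713e-03,  3.11118708e-05]), 'tool_pos': array([0.26128987, 0.56719817, 0.25519333]), 'tool_rot': array([-6.72806926e-01, -3.06806037e+00,  2.71159287e-03]), 'contact_force': array([ 0.00126564, -0.01375686,  0.17547429]), 'wrist_torque': array([ 0.0420918 , -0.05905003, -0.04976303]), 'opening': 0.08555623694223777} 0.025
```

View pics/top0b.png

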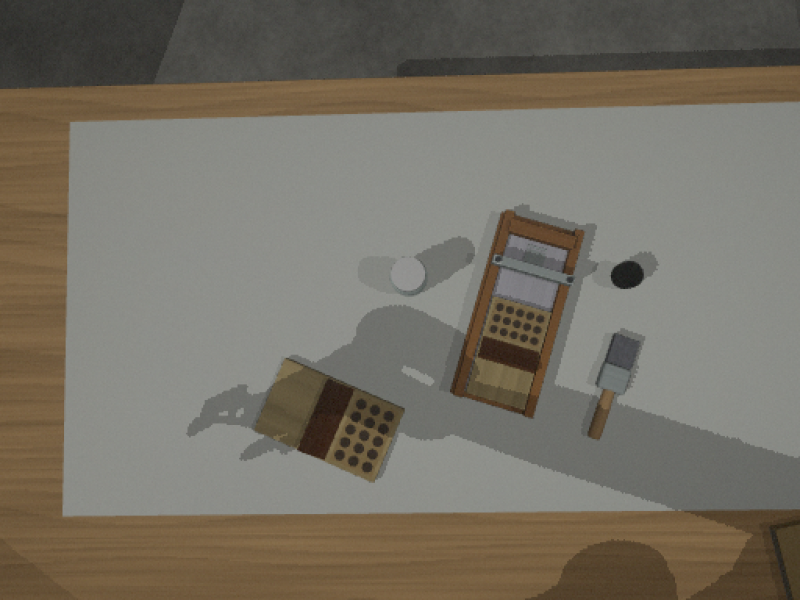

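View pics/side0b.png

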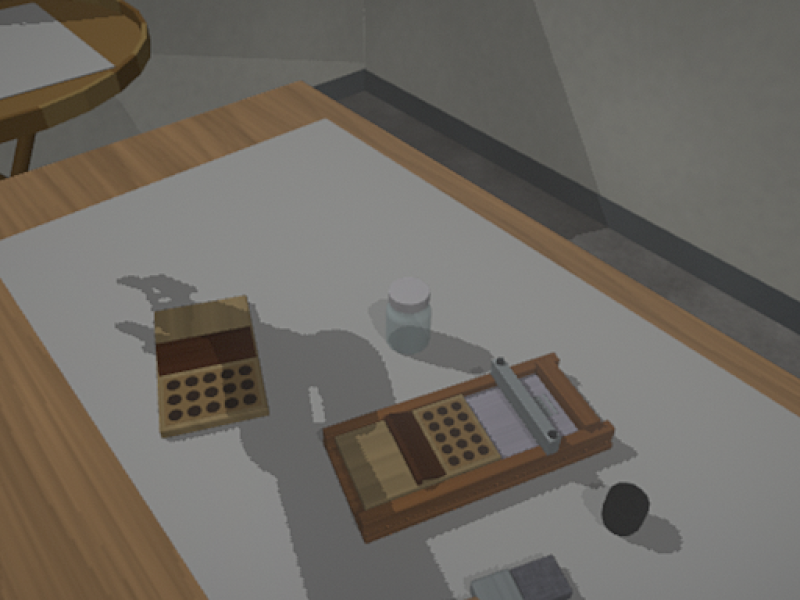

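Two candidates (800x600 top view): the board in the jig at about (507,350), and a bigger loose board on the table at about (330,420). The jig board fits: it lies between the rails and is about 55 px wide, against about 100 px for the loose one. The jar is at (408,275), the loupe at (627,275) and the brush at (613,385). I'll take one enlarged crop to confirm and pick points.

```bash
python3 - <<'E'
from h import *
a=cv2.imread("pics/top0.png")[130:270,280:380];b=cv2.imread("pics/side0.png")[220:350,200:400]
a=cv2.resize(a,None,fx=4,fy=4,interpolation=2);b=cv2.resize(b,None,fx=4,fy=4,interpolation=2)
c=np.zeros((560,400+0,3),np.uint8);cv2.imwrite("pics/ca.png",a);cv2.imwrite("pics/cb.png",b)
E
```

```text
(no output)
```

View pics/ca.png

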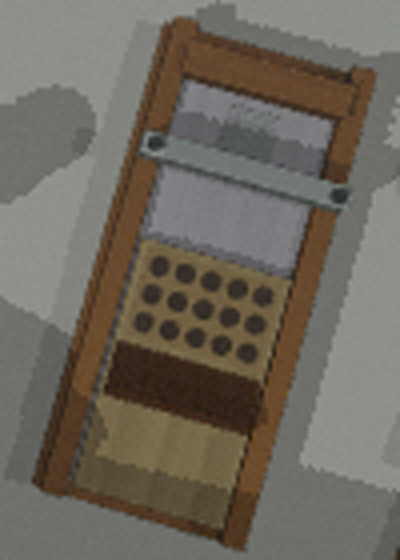

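View pics/cb.png

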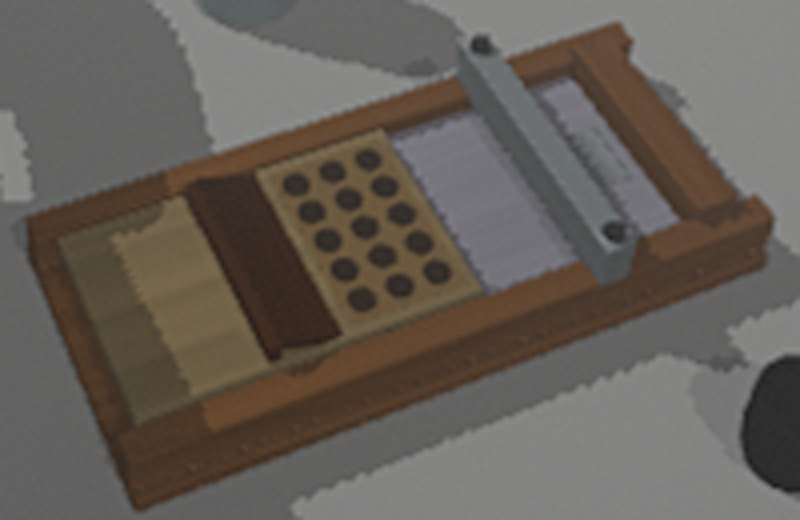

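The crops confirm that the jig board has the step, 15 dots and bare rear part, pointing to the bridge. Now I'll triangulate corners, step and bridge screws.

```bash
python3 - <<'E'
from h import *
P=dict(noseL=((145,238),(385,128)),noseR=((293,276),(480,293)),rearL=((72,483),(60,237)),rearR=((225,528),(137,422)),
 scrL=((156,143),(481,44)),scrR=((340,194),(615,231)),stepL=((103,392),(190,187)),stepR=((248,432),(272,358)))
R={}
for k,(t,s) in P.items():
    T=(280+t[0]/4,130+t[1]/4);S=(200+s[0]/4,220+s[1]/4)
    x,e=tri(S,T);R[k]=x;print(k,x.round(4),"gap",round(e,4), "top@z",onz("top",T,.034 if k[0] in'nr' else .054 if k[:2]=='sc' else .044).round(4),"side",onz("side",S,.034 if k[0] in'nr' else .054 if k[:2]=='sc' else .044).round(4))
def ang(v):return np.degrees(np.arctan2(v[1],v[0]))
n=(R['noseL']+R['noseR'])/2;r=(R['rearL']+R['rearR'])/2;s=(R['scrL']+R['scrR'])/2;st=(R['stepL']+R['stepR'])/2
print("nose",n,"rear",r,"bridge",s,"step",st)
print("len",np.linalg.norm(n-r),"yaw",ang(n-r),ang(s-r),"yaw perp",ang(R['scrL']-R['scrR'])-90,ang(R['noseL']-R['noseR'])-90,"wid",np.linalg.norm(R['noseL']-R['noseR']))
from scipy.spatial.transform import Rotation as Ro
o=get_obs();print(Ro.from_rotvec(o['tool_rot']).as_matrix().round(3))
E
```

```text
noseL [ 0.5953 -0.0884  0.0328] gap 0.0024 top@z [ 0.5943 -0.0875  0.034 ] side [ 0.5955 -0.0898  0.034 ]
noseR [ 0.5699 -0.1728  0.0276] gap 0.0025 top@z [ 0.5706 -0.1724  0.034 ] side [ 0.5651 -0.1746  0.034 ]
rearL [ 0.4538 -0.0425  0.0307] gap 0.0019 top@z [ 0.4534 -0.0417  0.034 ] side [ 0.4533 -0.0451  0.034 ]
rearR [ 0.4261 -0.1294  0.0307] gap 0.0001 top@z [ 0.4265 -0.1288  0.034 ] side [ 0.425 -0.131  0.034]
scrL [ 0.6481 -0.0934  0.0538] gap 0.0014 top@z [ 0.6476 -0.0929  0.054 ] side [ 0.6485 -0.094   0.054 ]
scrR [ 0.6164 -0.1968  0.053 ] gap 0.0003 top@z [ 0.6162 -0.1964  0.054 ] side [ 0.6159 -0.1973  0.054 ]
stepL [ 0.5068 -0.0615  0.0384] gap 0.0032 top@z [ 0.5058 -0.06    0.044 ] side [ 0.5054 -0.0657  0.044 ]
stepR [ 0.4813 -0.1436  0.0351] gap 0.0003 top@z [ 0.4818 -0.1419  0.044 ] side [ 0.4774 -0.1477  0.044 ]
nose [ 0.58258804 -0.13064341  0.030177  ] rear [ 0.43998854 -0.08593386  0.03071081] bridge [ 0.63225279 -0.14510035  0.05338273] step [ 0.49406459 -0.10252143  0.03676173]
len 0.14944512629403459 yaw -17.40789289203115 -17.104977583843322 yaw perp -17.04159890429733 -16.753140720017058 wid 0.0883061522971496
[[-0.908  0.418 -0.001]
 [ 0.418  0.908 -0.002]
 [ 0.    -0.002 -1.   ]]
```

Yaw is about -17.1°, the board measures 149x88 mm (so it is the right one), and it has about 99 mm to travel. I'm moving above a point just behind the step with the fingers shut.

{"op": "move_arm", "data": {"deltas": [-1,-0.03,-0.03,0,-4,-1,-0.063,-0.068,0,-7.6,-1,-0.097,-0.105,0,-7.6,-1,-0.13,-0.142,0,-7.6,-1,-0.164,-0.178,0,-7.6,-1,-0.198,-0.215,0,-7.6,-1,-0.232,-0.252,0,-7.6,-1,-0.265,-0.288,0,-7.6,-1,-0.3,-0.325,0,-7.6,-1,-0.333,-0.361,0,-7.6], "force": 40}}

```text
t: 1.1
tool_pos: [0.4126, 0.098, 0.2555]
tool_rot: [-0.468, -3.106, 0.002]
contact_force: [1.5, 0.6, -0.3]
opening: 0.0003
```

{"op": "move_arm", "data": {"deltas": [-1,-0.028,-0.04,0,0,-1,-0.056,-0.08,0.0,0,-1,-0.085,-0.12,0.02,0,-1,-0.105,-0.15,0.05,0,-1,-0.118,-0.168,0.085,0,-1,-0.118,-0.168,0.12,0,-1,-0.118,-0.168,0.15,0,-1,-0.118,-0.168,0.16,0,-1,-0.118,-0.168,0.16,0]}}

```text
t: 2.0
tool_pos: [0.4744, -0.097, 0.0939]
tool_rot: [-0.467, -3.102, 0.001]
contact_force: [0.3, -0.3, 0.6]
opening: 0.0001
```

```bash
python3 - <<'E'
from h import *
o=get_obs();print(o['t'],o['tool_pos'],o['contact_force'])
tip=o['tool_pos']-[0,0,.025]
im=[]
for n,(a,b,c,d) in dict(side=(200,320,170,420),top=(100,280,270,390)).items():
    print(n,proj(n,tip),proj(n,[*tip[:2],.034]))
    g=get_image(n)[:,:,::-1].copy();cv2.imwrite(f"pics/{n}1.png",g)
    im.append(cv2.resize(g[a-(60 if n=='side' else 0):b+(30 if n=='side' else 0),c:d],(0,0),fx=2 if n=='side' else 3,fy=2 if n=='side' else 3,interpolation=2))
h=max(i.shape[0] for i in im)
im=[cv2.copyMakeBorder(i,0,h-i.shape[0],0,0,0) for i in im];m=np.hstack(im);m=m[:, :];f=min(1,800/m.shape[1],600/m.shape[0]);print(m.shape,f);cv2.imwrite("pics/m1.png",cv2.resize(m,None,fx=f,fy=f))
E
```

```text
2.0 [ 0.4743592  -0.09695907  0.09393716] [ 0.33903266 -0.28487955  0.57478752]
side [245.02995472 279.60638985] [245.13197842 292.75741141]
top [323.7613395  242.37614652] [321.75958642 241.24882872]
(540, 860, 3) 0.9302325581395349
```

View pics/m1.png

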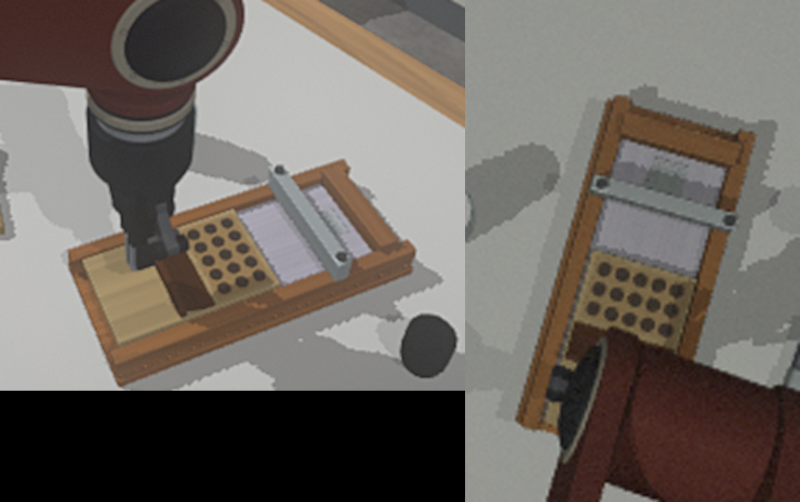

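The fingertip stands above the bare part, behind the step, at crop (141,270). Pressing down in small steps.

{"op": "move_arm", "data": {"deltas": [-1,0,0,0.015,0,-1,0,0,0.028,0,-1,0,0,0.033,0,-1,0,0,0.036,0,-1,0,0,0.038,0,-1,0,0,0.038,0]}}

```text
t: 2.7
tool_pos: [0.4766, -0.0977, 0.0592]
tool_rot: [0.467, 3.106, -0.003]
contact_force: [-0.8, 0.4, -0.4]
opening: 0.0005
```

{"op": "move_arm", "data": {"deltas": [-1,0,0,0.002,0,-1,0,0,0.004,0,-1,0,0,0.004,0]}}

```text
t: 3.0
tool_pos: [0.477, -0.0978, 0.0556]
tool_rot: [0.467, 3.105, -0.003]
contact_force: [-1.2, 0.6, 4.9]
opening: 0.0001
```

{"op": "move_arm", "data": {"deltas": [-1,0,0,0.002,0,-1,0,0,0.004,0,-1,0,0,0.004,0,-1,0,0,0.004,0]}}

```text
t: 3.4
tool_pos: [0.4771, -0.0978, 0.052]
tool_rot: [0.467, 3.105, -0.003]
contact_force: [-4.0, 1.3, 6.0]
opening: -0.0002
```

{"op": "move_arm", "data": {"deltas": [-1,0,0,0.002,0,-1,0,0,0.003,0,-1,0,0,0.003,0,-1,0,0,0.003,0]}}

```text
t: 3.8
tool_pos: [0.4771, -0.0978, 0.0497]
tool_rot: [0.467, 3.106, -0.003]
contact_force: [-4.3, 1.8, 8.1]
opening: -0.0002
```

{"op": "move_arm", "data": {"deltas": [-1,0,0,0.002,0,-1,0,0,0.004,0,-1,0,0,0.004,0,-1,0,0,0.004,0]}}

```text
t: 4.2
tool_pos: [0.4773, -0.0979, 0.0488]
tool_rot: [-0.466, -3.105, 0.003]
contact_force: [-13.1, 4.9, 27.6]
opening: 0.0001
```

```bash
python3 - <<'E'
from h import *
o=get_obs();print(o['t'],o['tool_pos'],o['contact_force'],o['wrist_torque'])
g=get_image("side")[:,:,::-1];cv2.imwrite("pics/s2.png",cv2.resize(g[210:350,190:400],None,fx=3.8,fy=3.8,interpolation=2))
E
```

```text
4.2 [ 0.47725719 -0.09785459  0.0487854 ] [-13.12593495   4.86842682  27.59514045] [0.70574173 2.29103728 0.03330975]
```

View pics/s2.png

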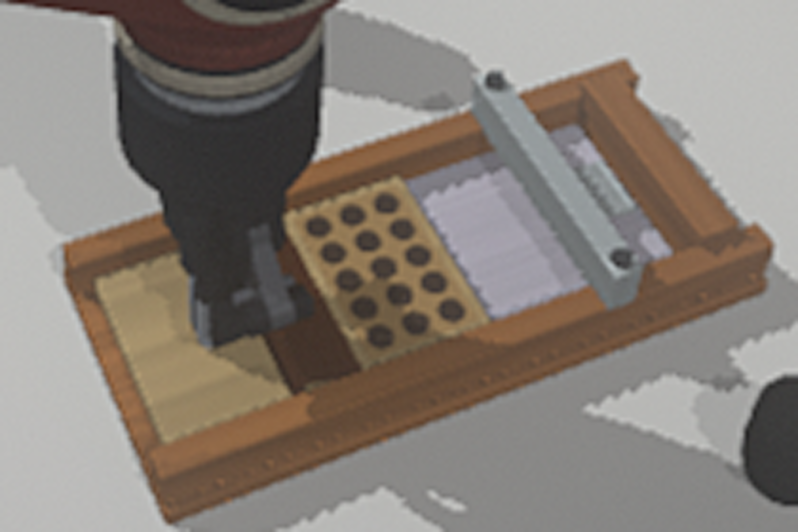

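The board top now lies below the rail tops. The bed met its hard stop at TCP z ≈ 0.049, where the force jumped to 28 N. I'm pushing forward along tool -x with slightly less press.

{"op": "move_arm", "data": {"deltas": [-1,-0.002,0,0.0,0,-1,-0.005,0,0.0,0,-1,-0.008,0,0.0,0,-1,-0.011,0,0.0,0,-1,-0.014,0,0,0,-1,-0.016,0,0,0]}}

```text
t: 4.85
tool_pos: [0.4918, -0.1023, 0.049]
tool_rot: [-0.465, -3.102, 0.002]
contact_force: [-6.1, 1.6, 8.8]
opening: -0.0001
```

{"op": "move_arm", "data": {"deltas": [-1,-0.003,0,0.0005,0,-1,-0.006,0,0.001,0,-1,-0.009,0,0.001,0,-1,-0.012,0,0.001,0,-1,-0.015,0,0.001,0,-1,-0.017,0,0.001,0,-1,-0.018,0,0.001,0]}}

```text
t: 5.55
tool_pos: [0.5079, -0.1072, 0.049]
tool_rot: [-0.464, -3.097, 0.001]
contact_force: [-11.6, 3.8, 15.2]
opening: -0.0
```

```bash
python3 - <<'E'
from h import *
o=get_obs();print(o['t'],o['tool_pos'],o['contact_force'])
g=get_image("side")[:,:,::-1];cv2.imwrite("pics/s3.png",cv2.resize(g[210:350,190:400],None,fx=3.8,fy=3.8,interpolation=2))
E
```

```text
5.55 [ 0.50789916 -0.10723881  0.04895688] [-11.62855024   3.78128893  15.2296908 ]
```

View pics/s3.png

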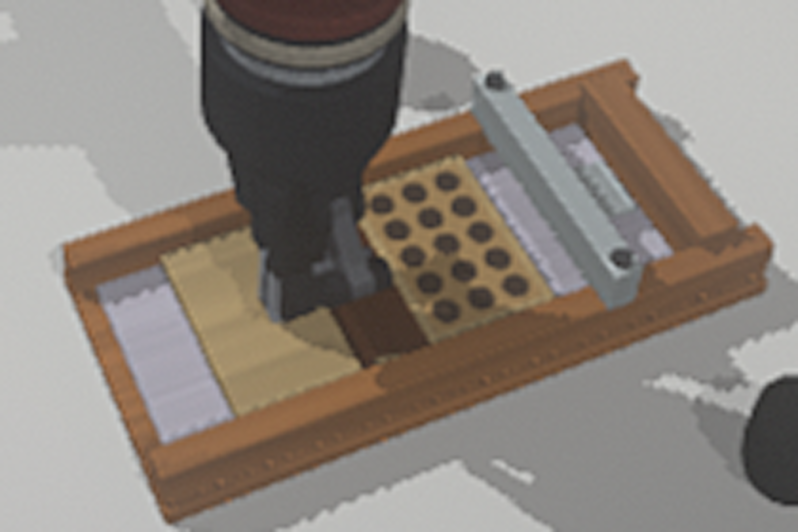

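The board moves with the finger (about 32 mm so far), level and held down, with its nose just short of the bridge. Continuing under it.

{"op": "move_arm", "data": {"deltas": [-1,-0.003,0,0.001,0,-1,-0.006,0,0.001,0,-1,-0.009,0,0.001,0,-1,-0.012,0,0.001,0,-1,-0.015,0,0.001,0,-1,-0.018,0,0.001,0,-1,-0.021,0,0.001,0,-1,-0.024,0,0.001,0,-1,-0.025,0,0.001,0]}}

```text
t: 6.5
tool_pos: [0.531, -0.1143, 0.049]
tool_rot: [-0.463, -3.093, 0.0]
contact_force: [-11.6, 3.3, 18.1]
opening: 0.0003
```

{"op": "move_arm", "data": {"deltas": [-1,-0.003,0,0.001,0,-1,-0.006,0,0.001,0,-1,-0.009,0,0.001,0,-1,-0.012,0,0.001,0,-1,-0.015,0,0.001,0,-1,-0.018,0,0.001,0,-1,-0.02,0,0.001,0,-1,-0.02,0,0.001,0]}}

```text
t: 7.3
tool_pos: [0.5485, -0.1196, 0.049]
tool_rot: [-0.461, -3.086, -0.001]
contact_force: [-12.2, 3.7, 18.0]
opening: 0.0001
```

{"op": "move_arm", "data": {"deltas": [-1,-0.003,0,0.001,0,-1,-0.006,0,0.001,0,-1,-0.009,0,0.001,0,-1,-0.012,0,0.001,0,-1,-0.015,0,0.001,0,-1,-0.016,0,0.001,0,-1,-0.016,0,0.001,0]}}

```text
t: 8.0
tool_pos: [0.56, -0.123, 0.049]
tool_rot: [-0.458, -3.074, -0.004]
contact_force: [-20.4, 6.9, 25.1]
opening: -0.0002
```

```bash
python3 - <<'E'
from h import *
o=get_obs();print(o['t'],o['tool_pos'],o['contact_force'])
g=get_image("side")[:,:,::-1];cv2.imwrite("pics/s4.png",cv2.resize(g[210:350,190:400],None,fx=3.8,fy=3.8,interpolation=2))
E
```

```text
8.0 [ 0.5600314  -0.12296426  0.0489646 ] [-20.35189838   6.92263651  25.14798879]
```

View pics/s4.png

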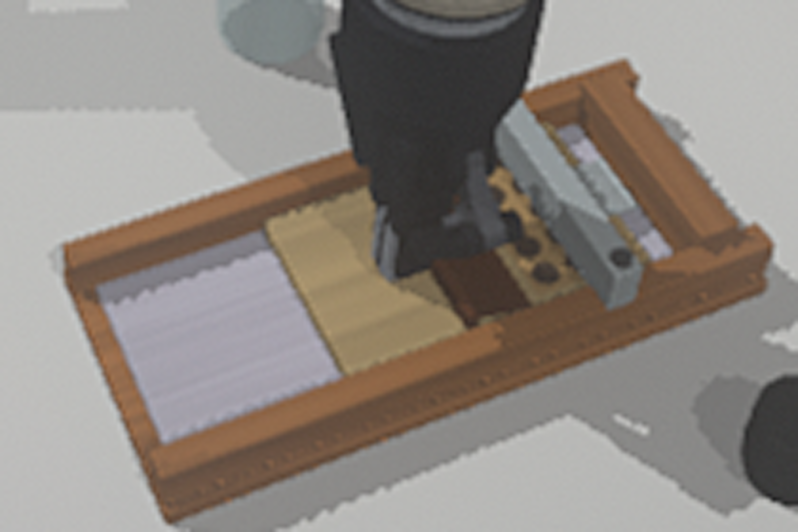

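The board is under the bridge, with its nose just past it. Force is up to 21 N, partly from pressing harder than needed and partly from the leaf. I'm easing the press a little and pushing on.

{"op": "move_arm", "data": {"deltas": [-1,-0.003,0,0.0,0,-1,-0.006,0,0.0,0,-1,-0.009,0,0.0,0,-1,-0.011,0,0.0,0,-1,-0.012,0,0.0,0,-1,-0.012,0,0.0,0]}}

```text
t: 8.65
tool_pos: [0.5678, -0.1252, 0.0491]
tool_rot: [-0.456, -3.062, -0.006]
contact_force: [-17.5, 6.1, 19.1]
opening: 0.0002
```

```bash
python3 - <<'E'
from h import *
o=get_obs();print(o['t'],o['tool_pos'],o['contact_force'])
for a in((265,228),(343,376)): print(onz("side",(190+a[0]/3.8,210+a[1]/3.8),.024))
E
```

```text
8.65 [ 0.56781331 -0.12522154  0.04911354] [-17.47820637   6.08803888  19.06027676]
[ 0.52673792 -0.07251901  0.024     ]
[ 0.50174847 -0.15036588  0.024     ]
```

{"op": "move_arm", "data": {"deltas": [-1,-0.004,0,0.0,0,-1,-0.007,0,0.0,0,-1,-0.01,0,0.0,0,-1,-0.012,0,0.0,0,-1,-0.013,0,0.0,0,-1,-0.013,0,0.0,0]}}

```text
t: 9.25
tool_pos: [0.5768, -0.1278, 0.0492]
tool_rot: [-0.453, -3.051, -0.008]
contact_force: [-16.7, 5.1, 19.0]
opening: 0.0001
```

```bash
python3 - <<'E'
from h import *
o=get_obs();print(o['t'],o['tool_pos'],o['contact_force'])
g=get_image("side")[:,:,::-1];cv2.imwrite("pics/s5.png",cv2.resize(g[210:350,190:400],None,fx=3.8,fy=3.8,interpolation=2))
E
```

```text
9.25 [ 0.57681845 -0.12782586  0.04918743] [-16.72630142   5.13302712  18.95068344]
```

View pics/s5.png

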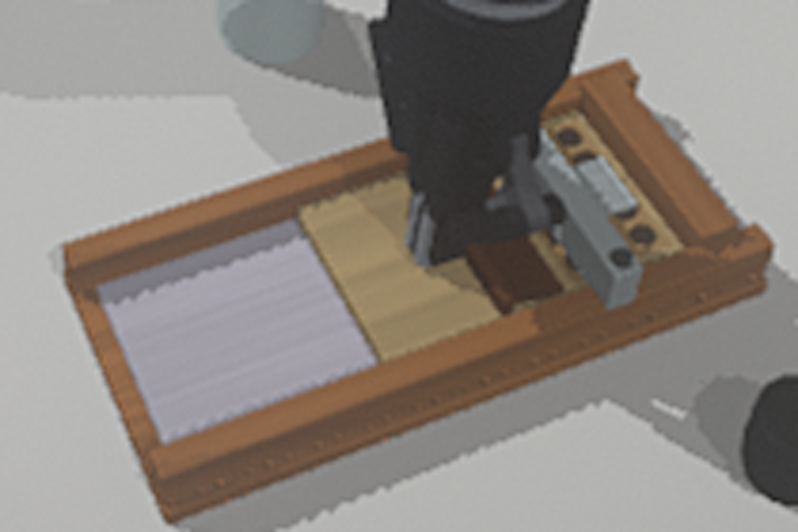

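The nose is a few mm from the stop. I'll push in short steps until the force rises sharply.

{"op": "move_arm", "data": {"deltas": [-1,-0.004,0,0.0,0,-1,-0.006,0,0.0,0,-1,-0.008,0,0.0,0,-1,-0.008,0,0.0,0]}}

```text
t: 9.7
tool_pos: [0.5775, -0.128, 0.0492]
tool_rot: [-0.449, -3.029, -0.012]
contact_force: [-29.3, 8.6, 29.8]
opening: 0.0002
```

{"op": "move_arm", "data": {"deltas": [-1,-0.003,0,0.0,0,-1,-0.006,0,0.0,0,-1,-0.008,0,0.0,0,-1,-0.008,0,0.0,0]}}

```text
t: 10.1
tool_pos: [0.5779, -0.1281, 0.0494]
tool_rot: [-0.444, -3.006, -0.017]
contact_force: [-31.2, 7.6, 29.5]
opening: 0.0002
```

The force rose sharply to 31 N with no more advance, so the board is home. Lifting off, then looking.

{"op": "move_arm", "data": {"deltas": [-1,0,0,-0.003,0,-1,0,0,-0.008,0,-1,0.002,0,-0.016,0,-1,0.008,0,-0.03,0,-1,0.02,0,-0.06,0,-1,0.03,0,-0.1,0,-1,0.04,0,-0.14,0,-1,0.06,0.0,-0.16,0,-1,0.1,0.0,-0.17,0,-1,0.12,0.0,-0.17,0]}}

```text
t: 11.1
tool_pos: [0.4805, -0.0978, 0.2348]
tool_rot: [-0.445, -3.012, -0.015]
contact_force: [-0.0, 0.0, -0.0]
opening: -0.0
```

```bash
python3 - <<'E'
from h import *
o=get_obs();print(o['t'],o['tool_pos'],o['contact_force'])
g=get_image("side")[:,:,::-1];t=get_image("top")[:,:,::-1]
cv2.imwrite("pics/s6f.png",g);cv2.imwrite("pics/t6f.png",t)
a=cv2.resize(g[200:350,190:400],None,fx=2.5,fy=2.5,interpolation=2);b=cv2.resize(t[130:280,285:385],None,fx=2.5,fy=2.5,interpolation=2)
cv2.imwrite("pics/s6.png",np.hstack([a,b]))
E
```

```text
11.1 [ 0.48048064 -0.09784567  0.23483802] [-0.04989475  0.01346516 -0.03671225]
```

View pics/s6.png

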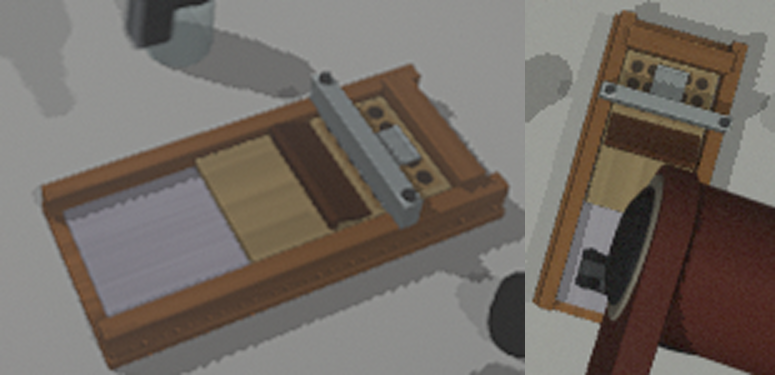

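The board is under the bridge and the leaf lies on the card. I'll check the gap at the stop in one enlarged crop.

```bash
python3 - <<'E'
from h import *
for u in((197,158),(248,262)):
    for z in(.024,.027): print(onz("side",(190+u[0]/2.5,200+u[1]/2.5),z).round(4))
g=cv2.imread("pics/s6f.png");t=cv2.imread("pics/t6f.png")
a=cv2.resize(g[220:295,310:400],None,fx=5,fy=5,interpolation=2);b=cv2.resize(t[130:205,320:380],None,fx=5,fy=5,interpolation=2)
m=np.hstack([a,b]);cv2.imwrite("pics/s7.png",cv2.convertScaleAbs(m,alpha=1.6))
e=np.array([.956,-.294]);j=np.array([.570,-.126])
for d in(112,75,):print("jig",d,[proj("side",[*(j+e*d/1000),z]).round(1).tolist() for z in(.025,.04)])
E
```

```text
[ 0.5482 -0.0717  0.024 ]
[ 0.5466 -0.0733  0.027 ]
[ 0.5177 -0.154   0.024 ]
[ 0.5162 -0.1553  0.027 ]
jig 112 [[356.8, 255.5], [358.2, 250.0]]
jig 75 [[338.6, 262.0], [339.9, 256.5]]
```

View pics/s7.png

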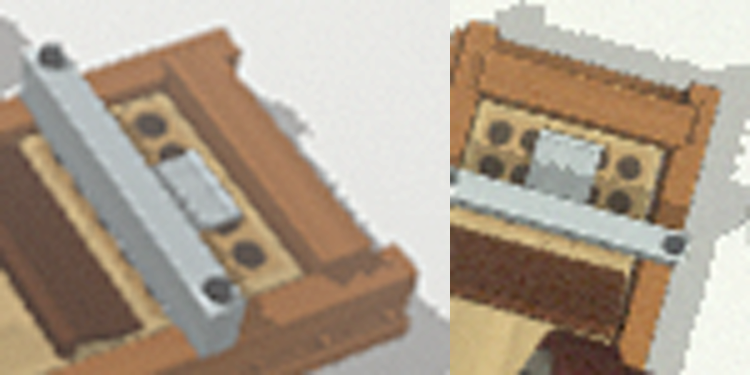

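No bed shows between the board front and the stop in either view. The rear edge is at (0.5325,-0.113), against (0.534,-0.115) expected when home. Handing in.

```bash
python3 -c "
from h import *
print(order.finish_job())"
```

```text
the job is handed in; nothing more can be done
None
```

The board is home under the bridge and leaf spring. I handed the job in at about 11 s of the 35 s allowed, and no verdict was reported.

**What I did:** With the gripper shut, I pressed the board's bare rear part down to the bed's hard stop. Keeping it pressed, I pushed it about 100 mm forward until the force rose sharply to about 31 N and it stopped advancing. Then I lifted off and moved clear; the contact force reads 0 N.

**Last checks:**
- **Stop:** neither view shows a gap between the board and the end stop. The rear edge is within about 2 mm of where it should be when home, which is the camera's accuracy.
- **Held down:** the leaf lies on the card and keeps the board down by itself.
- **Push force:** it ran 12–21 N on the way, a little above the quoted 5–15 N, because I pressed harder than needed.
- **Tilt:** the tool tilted several degrees by the end of the push.
- **Other things:** the arm stayed well away from the jar, brush and loupe. I did not re-measure where they stand at the end.

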